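Rake scattered spacer bars into parallel rows

ROBOT

A 7-joint arm with a two-finger parallel gripper is mounted at the origin on a cart in front of the work surface, level with it; the furniture and walls round the work are solid. World frame = base frame: x ahead of the robot, y to its left, z up, the work surface at z = 0. Lengths are in mm, angles in rad, forces in N, time in s.
With the tool pointing down it reaches from about 400 to 875 mm from the base axis. Payload 19.3 kg.
Tool frame: the origin (TCP) lies at the very end of the fingers, on their centre line; the grasp point (between the pads) lies 19 mm behind it (grip_point_offset is the z of the grasp point in the tool frame, in mm); z points along the fingers, x is the direction in which the jaws open and shut, and the axes are right-handed (so a half turn about z gives the same grasp; the last joint's range is limited). The gripper opens to 85 mm and grips with 20 to 120 N. Pads are 22 mm wide; open, the fingers measure 114 mm over their backs; the gripper's body (76 mm by 85 mm) begins 54 mm behind the grasp point. The pads swing forward as they close: fully open they stand 13 mm farther back than shut.
Start: joints at [1.031, 0.521, -0.036, 1.599, 0.021, 1.021, -0.113], TCP at [282.915, -557.292, 231.291] pointing down, gripper open.
Joint ranges: [-2.91, 2.91], [-0.3, 2.13], [-1.5, 1.42], [0.17, 2.43], [-1.26, 4.41], [0.16, 1.93], [-2.52, 2.52]. Speed limits (rad/s): [1.89, 1.89, 2.39, 2.39, 3.01, 3.01, 3.01].

INTERFACE

Orientations are given as a 3x3 rotation matrix whose columns are the frame's x, y, z axes.
In Python, from workcell import movep, movel, goto_joints, open_gripper, clamp, wait, inverse_kinematics, read_state, camera, PlanningError, finish_job, grip_point_offset gives the robot as it stands. Calls block until the motion is done:
- movep(position, orientation): joint-space move of the TCP to a pose.
- movel(position, frame=None, max_speed=150, guard=None): straight line of the TCP; frame=None keeps the orientation; max_speed is the mean speed in mm/s. With guard (N) it stops when the force on the tool has changed by that much, and returns True; else False.
- goto_joints(angles): joint-space move.
- open_gripper() and clamp(): open the fingers fully, or close them until they stop; the grip force is fixed at half the most.
- wait(seconds).
- inverse_kinematics(position, orientation): joint angles nearest the present ones, or None.
- read_state(): the state.
- camera(name): name is "side" or "top" or "wrist"; returns a dict with "image" (384x512x3 uint8, blue, green, red), "range_z" (384x512 float32, mm along the optical axis (not along the pixel's ray), 0 where there is no reading), "fx", "fy", "cx", "cy" (pixels), "dist_coeffs" ([k1, k2, p1, p2, k3] as OpenCV has them; the pictures are not rectified), "cam_to_world" (4x4, takes a point from camera to world coordinates). Camera axes: x right, y up, looking along -z (the intrinsics and any distortion apply to the point x, -y, -z); pixel columns grow to the right and rows downward; lengths in mm; the calibration is good to about 2 mm. A picture is of the moment at which its call begins.
A pose or a line that the arm cannot do raises PlanningError and nothing moves.
- finish_job(): hands the job in, once; it reports no verdict.
The state is a dict: "time": time; "qpos": joint angles; "qvel": joint speeds; "joint_efforts": joint torques, N m; "eef_pos": TCP position; "tool_rot": TCP orientation; "ft_force": force on the tool from outside, world axes, zero at the start; "torque": the same for the moment, N m; "finger_gap": finger opening in mm.
Only numpy, scipy, OpenCV 4.12 (cv2) and the standard library are available. Lean on these libraries where they do the work, as an engineer would, in place of code of your own. Each camera call takes 0.05 s, during which the arm holds its last target.

TASK

Take the toothed rake by its wooden handle, lift it, and comb the three scattered brass bars together with it so that they lie flat, parallel and close side by side. Move the bars with the rake only, not with the gripper. Then leave the rake standing upright on the bench, not touching the bars.

Things in the scene. Friction and masses are not known exactly. Their poses are not given: they have to be found in the camera images.
- rake_grip (a point): loose rake, 0.35 kg, standing on its teeth: straight steel head 170 mm long, 24 mm deep, 38 mm high, with an upright wooden handle 22 x 44 mm in its middle, from 38 to 98 mm up. Point: handle's centre, 68 mm above the teeth's underside. z up; x across the head (handle 22 mm thick, grip this way); y along the head. 8 teeth, 13 mm gaps, flush with the head's long faces 12 mm either side; front and back alike.
- bar_1_mid (a point): one of three alike loose brass bars lying flat: 12 x 12 mm square, 110 mm long, 0.1 kg. Point: the bar's centre, 6 mm above the bench; y along the bar, z up. The three lie one behind another as seen from the robot, about 60 mm apart between centres, askew. A tall fixed microscope stands to their right (x 0.45 to 0.77, y -0.43 to -0.2): pass it drawn in.
- bar_2_mid (a point): one of three alike loose brass bars lying flat: 12 x 12 mm square, 110 mm long, 0.1 kg. Point: the bar's centre, 6 mm above the bench; y along the bar, z up. The three lie one behind another as seen from the robot, about 60 mm apart between centres, askew.
- bar_3_mid (a point): one of three alike loose brass bars lying flat: 12 x 12 mm square, 110 mm long, 0.1 kg. Point: the bar's centre, 6 mm above the bench; y along the bar, z up. The three lie one behind another as seen from the robot, about 60 mm apart between centres, askew.
There are look-alikes about, which are no part of the job. What is shaped like the part that bears bar_2_mid but turquoise is not meant.

How it is judged (in metres and radians):
On the way, in this order (a step that is already met when the one before it is completed fails the run):
1. the rake is lifted off the bench (height (world z) of rake_grip above 0.078 m), for 0.2 s.
2. the three bars lie flat, parallel and side by side (angle between the y axis of bar_1_mid and the y axis of bar_2_mid, either way round below 0.18 rad and horizontal distance between bar_1_mid and bar_2_mid below 0.05 m and angle between the y axis of each of bar_2_mid, bar_1_mid and the y axis of bar_3_mid, either way round below 0.18 rad and horizontal distance between each of bar_2_mid, bar_1_mid and bar_3_mid below 0.05 m and height (world z) of each of bar_1_mid, bar_2_mid, bar_3_mid below 0.014 m), for 0.2 s.
At the end, for the whole second after the job is handed in: the three bars lie flat on the bench, each parallel to the others within 0.18 rad (10 degrees), centres within 50 mm of one another, at rest; the rake stands upright on the bench (within 0.15 rad), at rest, touching no bar (all of step 2 and height (world z) of rake_grip below 0.073 m and angle between rake_grip's own z axis and vertical below 0.15 rad and linear speed of each of rake, bar_1, bar_2, bar_3 below 0.02 m/s and contact force between rake and bar_1 below 0.1 N and contact force between rake and bar_2 below 0.1 N and contact force between rake and bar_3 below 0.1 N).
It fails at once if the gripper or arm pushes a bar (contact force between any of the fingers, the arm and bar_1 above 1 N or contact force between any of the fingers, the arm and bar_2 above 1 N or contact force between any of the fingers, the arm and bar_3 above 1 N).
It also fails if it takes over 45 s, if anything falls off the work surface, if the arm or the gripper's body presses on something with over 40 N, if the wrist force passes 120 N, or if a joint passes its speed limit or range.

## Working session

There is one attempt and no reset: what is moved stays moved. The work goes in short steps, each a Python script; the robot and the scene stay as the last script left them, time stands still between calls to the robot, and variables do not carry over. Pictures are saved under pics/ and viewed, and the job is handed in when it is done.

```bash
ls; mkdir -p pics
python3 - <<'E'
from workcell import *
import cv2,pickle
print(read_state(), grip_point_offset)
for n in ("side","top"):
    c=camera(n); cv2.imwrite(f"pics/{n}0.png",c["image"]); pickle.dump(c,open(f"{n}0.pkl","wb")); print(n,c["cam_to_world"],c["fx"],c["cx"],c["cy"],c["dist_coeffs"])
E
```

```text
pics
{'time': 0.0, 'qpos': array([ 1.03077217,  0.52202525, -0.0362859 ,  1.59998406,  0.02121757,
        1.02110024, -0.11282074]), 'qvel': array([ 8.34997735e-04,  1.92207166e-04, -7.14310605e-05, -8.68657986e-04,
       -3.05872328e-04,  3.53757722e-04, -1.08669825e-03]), 'joint_efforts': array([-6.64295676e-04, -9.27073002e+01,  1.97978497e+00, -3.69931519e+01,
        1.79346028e-02,  8.19910958e-03, -4.49823210e-05]), 'eef_pos': array([ 282.74940794, -557.01768671,  230.72777332]), 'tool_rot': array([[ 4.52677493e-01, -8.91674106e-01, -6.13061856e-04],
       [-8.91673606e-01, -4.52677893e-01,  9.51469253e-04],
       [-1.12592005e-03,  1.15942361e-04, -9.99999359e-01]]), 'ft_force': array([-0.49186674, -0.44634385, -0.16897906]), 'torque': array([0.04004773, 0.01132863, 0.019272  ]), 'finger_gap': 85.3211664602352} -18.700000000000003
side [[ 8.40943950e-01  3.21080919e-01 -4.35568958e-01  1.64115242e+02]
 [-5.41122161e-01  4.99404018e-01 -6.76596211e-01 -4.05963058e+02]
 [ 2.82754967e-04  8.04675506e-01  5.93714788e-01  6.04076082e+02]
 [ 0.00000000e+00  0.00000000e+00  0.00000000e+00  1.00000000e+00]] 434.17399718158606 253.15278061498734 190.54984489674504 [-0.16299965  0.          0.          0.          0.        ]
top [[ 4.97502749e-03  9.91749470e-01 -1.28094645e-01  3.96991395e+02]
 [-9.99464509e-01  9.07427945e-03  3.14380702e-02  2.07178314e+02]
 [ 3.23410560e-02  1.27869646e-01  9.91263542e-01  1.08805712e+03]
 [ 0.00000000e+00  0.00000000e+00  0.00000000e+00  1.00000000e+00]] 415.61310102734257 260.8678958890739 194.99944170648968 [0.04777832 0.         0.         0.         0.        ]
```

View pics/side0.png

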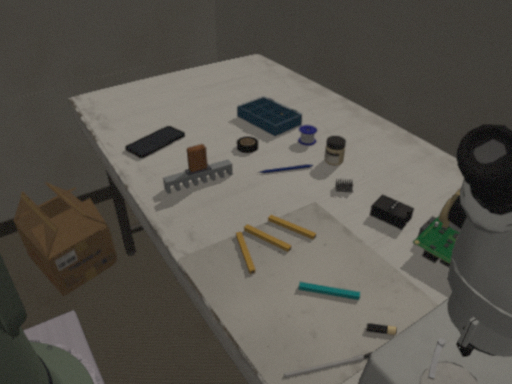

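View pics/top0.png

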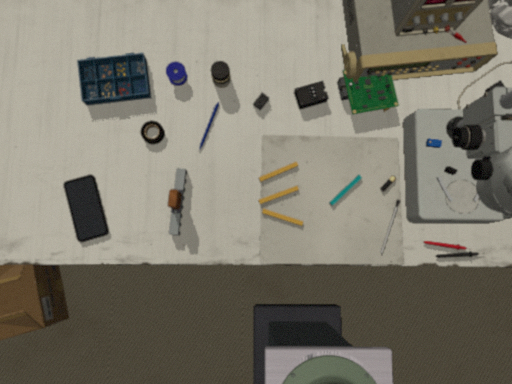

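Side view: rake at about (198,172), with three brass bars at (245,252), (267,238) and (291,227), and the turquoise decoy at (329,291). Top view: rake at (178,200), bars at (280,172), (280,195) and (283,218). I'll localise these next.

```bash
cat > hp.py <<'E'
import numpy as np,cv2
def cloud(c):
    h,w=c["range_z"].shape
    K=np.array([[c["fx"],0,c["cx"]],[0,c["fy"],c["cy"]],[0,0,1]])
    uv=np.stack(np.meshgrid(np.arange(w),np.arange(h)),-1).reshape(-1,1,2).astype(np.float64)
    n=cv2.undistortPoints(uv,K,np.array(c["dist_coeffs"],float)).reshape(h,w,2)
    z=c["range_z"].astype(float)
    P=np.stack([n[...,0]*z,-n[...,1]*z,-z],-1)
    T=np.array(c["cam_to_world"])
    W=P@T[:3,:3].T+T[:3,3]
    W[z<=0]=np.nan
    # ray/plane helper
    d=np.stack([n[...,0],-n[...,1],-np.ones((h,w))],-1)@T[:3,:3].T
    return W,d,T[:3,3]
def onplane(d,o,z):
    return o+d*((z-o[2])/d[...,2])[...,None]
def bars(c):
    W,d,o=cloud(c)
    hsv=cv2.cvtColor(c["image"],cv2.COLOR_BGR2HSV)
    m=((hsv[...,0]>10)&(hsv[...,0]<32)&(hsv[...,1]>120)&(hsv[...,2]>80)).astype(np.uint8)
    P=onplane(d,o,10.)
    ok=(P[...,0]>350)&(P[...,0]<750)&(P[...,1]>-50)&(P[...,1]<420)
    m=m*ok.astype(np.uint8)
    n,l,s,_=cv2.connectedComponentsWithStats(m,connectivity=4)
    out=[]
    for i in range(1,n):
        if s[i,4]<60: continue
        p=P[l==i][:,:2].astype(np.float32)
        r=cv2.minAreaRect(p); b=cv2.boxPoints(r)
        e=[b[1]-b[0],b[2]-b[1]]; L=max(e,key=np.linalg.norm); 
        a=np.degrees(np.arctan2(L[1],L[0]))%180
        out.append((np.round(r[0],1).tolist(),np.round(sorted(r[1]),1).tolist(),round(float(a),1),int(s[i,4]),np.round(np.nanmedian(W[l==i],0),1).tolist()))
    return out
E
python3 - <<'E'
import pickle
from hp import *
for n in("top","side"):
    c=pickle.load(open(n+"0.pkl","rb")); print(n)
    for b in bars(c): print(b)
    W,d,o=cloud(c)
    ok=(W[...,0]>400)&(W[...,0]<760)&(W[...,1]>270)&(W[...,1]<480)
    hd=ok&(W[...,2]>24)&(W[...,2]<50); ha=ok&(W[...,2]>60)
    for m in(hd,ha):
        p=W[m]; r=cv2.minAreaRect(p[:,:2].astype(np.float32)); print(m.sum(),r,p[:,2].max(),np.nanmedian(p[:,2]),p.mean(0))
    hsv=cv2.cvtColor(c["image"],cv2.COLOR_BGR2HSV)
    t=W[(ok)&(W[...,2]<20)][:,2]; print('bench z',np.median(t))
E
```

```text
top
([599.9, 127.4], [11.1, 107.2], 113.8, 167, [600.0, 128.1, 10.9])
([538.1, 127.4], [10.8, 106.7], 110.8, 167, [538.5, 128.2, 11.4])
([526.6, 401.7], [18.9, 42.5], 176.1, 121, [516.0, 385.5, 97.4])
([479.2, 116.8], [10.7, 106.9], 72.0, 170, [479.0, 117.8, 11.3])
516 ((516.5325927734375, 387.0577697753906), (24.38677215576172, 171.67616271972656), 85.14448547363281) 49.93233747179602 33.739873485493945 [514.55765481 385.57708762  33.77527604]
217 ((515.7952880859375, 386.3148498535156), (21.843507766723633, 44.977508544921875), 86.60913848876953) 100.65596170682647 95.98344486908752 [515.24082392 384.50121172  92.24153846]
bench z -0.5173060544204873
side
([598.8, 123.6], [17.9, 108.0], 113.7, 273, [599.6, 122.2, 10.7])
([536.8, 124.5], [17.3, 109.4], 111.1, 284, [538.7, 120.6, 10.5])
([479.5, 114.8], [12.0, 110.3], 72.3, 238, [478.1, 110.8, 11.1])
631 ((516.7510986328125, 383.85968017578125), (28.230342864990234, 171.27308654785156), 84.5263900756836) 49.84258084629312 33.01325956707353 [512.57790979 379.32076332  33.54350361]
346 ((516.4985961914062, 382.59197998046875), (24.630504608154297, 44.45699691772461), 80.72428894042969) 99.08503913162139 83.39768625578267 [514.06839715 377.82282101  82.73287402]
bench z -1.0045847186944457
```

```bash
cat >> hp.py <<'E'
def tool(deg):
    a=np.radians(deg); x=np.array([np.cos(a),np.sin(a),0]); z=np.array([0,0,-1.])
    return np.stack([x,np.cross(z,x),z],1)
E
python3 - <<'E'
from workcell import *
from hp import *
q0=read_state()["qpos"]
for r in (340,380,420):
  a=np.radians(-63)
  print(r,inverse_kinematics([r*np.cos(a),r*np.sin(a),260],tool(-63)))
for p,d in (([516.4,385.5,160],85),([516.4,385.5,53],85),([425,122,100],5),([425,122,53],5),([590,122,53],5),([650,122,53],5)):
  print(p,inverse_kinematics(p,tool(d)))
E
```

```text
340 [ 1.00098405e+00  1.38243648e-02 -7.69558159e-02  2.22948392e+00
  1.35856100e-03  8.98325730e-01 -1.76368142e-01]
380 [ 1.0070352   0.0867265  -0.06810103  2.15032422  0.00749644  0.90475561
 -0.16500003]
420 [ 1.01244965  0.15642006 -0.06095957  2.06687177  0.01194165  0.91862106
 -0.15457273]
[516.4, 385.5, 160] [-0.07209866  0.89975313 -1.15003004  1.5723992   0.8553152   1.24412592
  0.11074501]
[516.4, 385.5, 53] [-0.28046658  0.87458664 -0.72120391  1.63858998  0.70055867  0.90414864
  0.20901435]
[425, 122, 100] [ 0.08368315  0.51978376 -0.63595193  2.15269169  0.52829898  0.62519643
 -0.84091627]
[425, 122, 53] [-0.07113497  0.58249087 -0.44048256  2.1816999   0.53184659  0.48082673
 -0.83972248]
[590, 122, 53] [ 0.01437459  0.75760692 -0.46626248  1.76622523  0.47995393  0.73292559
 -0.61802936]
[650, 122, 53] [ 0.03071023  0.83342284 -0.48648605  1.59699025  0.48609377  0.83424052
 -0.5647358 ]
```

```bash
cat > a.py <<'E'
from workcell import *
from hp import *
import time
s=read_state(); z=np.array(s["qpos"])
a=np.radians(-63)
q=np.array(inverse_kinematics([340*np.cos(a),340*np.sin(a),260],tool(-63)))
goto_joints(q)
q2=q.copy(); q2[0]=-0.62; q2[6]+=0.6
goto_joints(q2)
s=read_state(); print(s["time"],s["eef_pos"],s["qpos"])
movep([516.4,385.5,170],tool(85))
s=read_state(); print(s["time"],s["eef_pos"],s["qpos"])
c=camera("wrist"); cv2.imwrite("pics/w1.png",c["image"])
W,d,o=cloud(c)
ha=(W[...,2]>75)&(W[...,2]<110)
p=W[ha];print(cv2.minAreaRect(p[:,:2].astype(np.float32)),len(p))
hd=(W[...,2]>25)&(W[...,2]<50)
p=W[hd];print(cv2.minAreaRect(p[:,:2].astype(np.float32)),len(p))
E
python3 a.py
```

```text
3.5 [295.04497907 168.91387677 259.97239357] [-6.18897091e-01  1.38762286e-02 -7.66339009e-02  2.22951469e+00
  1.40089485e-03  8.98363313e-01  4.23474097e-01]
4.725 [516.31121671 384.8837569  170.73466813] [-0.66361019  0.61627719 -0.10523995  1.59984054  0.07615945  0.92904076
  0.6873747 ]
((515.7339477539062, 384.6742858886719), (21.400938034057617, 42.947505950927734), 85.21183013916016) 1273
((638.1898803710938, 363.7430114746094), (528.6492919921875, 416.92364501953125), 84.89153289794922) 2688
```

View pics/w1.png

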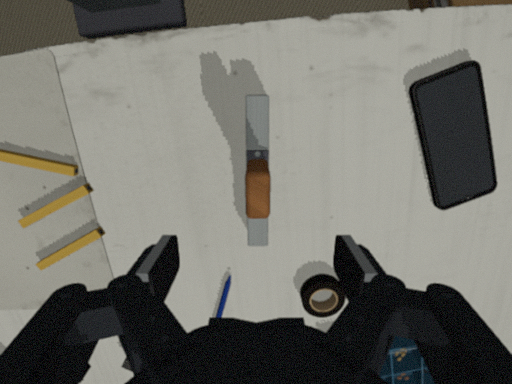

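The wrist view shows the handle at about (258,190), between the open fingers, with nothing in the way of the descent. It agrees with the top camera within about 1 mm, so I'll grasp and lift.

```bash
cat > b.py <<'E'
from workcell import *
from hp import *
movel([516.1,385.0,52],tool(85.1),max_speed=150)
s=read_state(); print(s["time"],s["eef_pos"],s["ft_force"])
clamp()
s=read_state(); print(s["time"],s["eef_pos"],s["ft_force"],s["finger_gap"])
movel([516.1,385.0,92],max_speed=120)
wait(0.3)
s=read_state(); print(s["time"],s["eef_pos"],s["ft_force"],s["finger_gap"])
movep([425,122,92],tool(5))
s=read_state(); print(s["time"],s["eef_pos"],s["qpos"],s["ft_force"],s["finger_gap"])
for n in("top","side"):
    c=camera(n); cv2.imwrite(f"pics/{n}2.png",c["image"])
E
python3 b.py
```

```text
5.7083 [516.5428545  385.36575764  53.03777033] [-0.36754629  0.90053757 -0.37711787]
6.3083 [516.18464748 385.1143492   52.23190146] [-1.73535931 -0.30331241  5.29421087] 21.26450159642199
7.0917 [515.86026385 384.8342328   91.37909754] [-0.27988204 -0.92066544 -3.565734  ] 21.486074074265254
8.1667 [425.82739357 123.22953348  92.09142692] [-0.57774833  0.48674947  0.20861753  2.18781391 -0.2104519   0.4840718
 -0.11522155] [ 0.68146876  0.44233242 -2.7012    ] 21.27053504406173
```

View pics/top2.png

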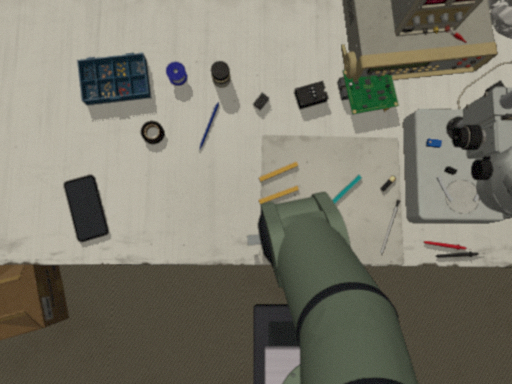

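View pics/side2.png

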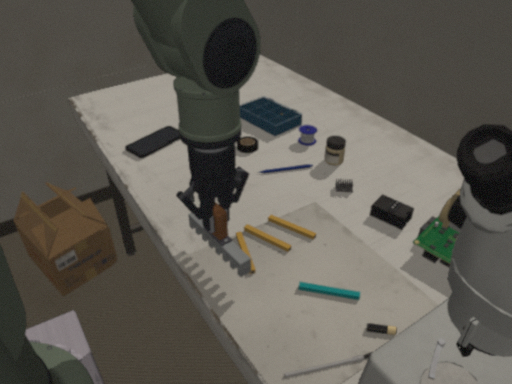

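```bash
cat > c.py <<'E'
from workcell import *
from hp import *
movel([425,122,54],tool(5),max_speed=100)
s=read_state(); print(s["time"],s["eef_pos"],s["ft_force"],s["finger_gap"])
for x in (480,530,560,588):
    movel([x,122,54],tool(5),max_speed=70)
    s=read_state(); print(s["time"],s["eef_pos"],s["ft_force"])
c=camera("side"); cv2.imwrite("pics/side3.png",c["image"])
for b in bars(c): print(b)
movel([560,122,54],max_speed=100)
movel([450,122,70],max_speed=150)
c=camera("side"); cv2.imwrite("pics/side4.png",c["image"])
for b in bars(c): print(b)
c=camera("top"); cv2.imwrite("pics/top4.png",c["image"])
for b in bars(c): print(b)
print(read_state()["time"])
E
python3 c.py
```

```text
8.8 [424.96704463 122.05972206  53.7275703 ] [ 0.11483673  0.56793284 -2.31174727] 21.414460682674733
9.7333 [479.6707945  121.97514801  53.96124934] [ 0.4302793   0.24619533 -2.86996171]
10.6 [529.76691394 121.9604714   53.97021631] [ 0.22985205 -0.07065587 -3.31254524]
11.175 [559.79453482 121.91144989  53.90976063] [ 0.74557327  0.63000444 -2.51417083]
11.725 [587.7899099  121.95812161  53.89204261] [-0.63319436 -0.12479169 -3.56140734]
([630.9, 103.8], [15.7, 73.6], 94.8, 157, [630.5, 98.3, 11.4])
([617.4, 120.4], [39.9, 113.6], 95.5, 652, [616.4, 116.6, 11.1])
([618.5, 124.4], [35.4, 108.7], 94.8, 533, [618.5, 123.2, 11.4])
13.2
```

View pics/side4.png

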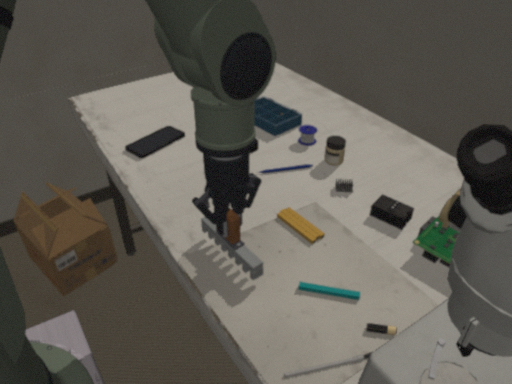

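View pics/top4.png

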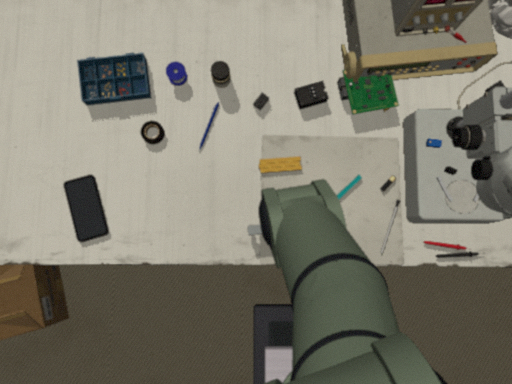

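The bars now form one compact block, about 36 x 109 mm, at (280,164) in the top view. I'll set the rake down about 130 mm clear of it.

```bash
cat > d.py <<'E'
from workcell import *
from hp import *
movel([450,122,56],max_speed=100)
wait(0.2)
g=movel([450,122,49],max_speed=10,guard=6)
s=read_state(); print(g,s["time"],s["eef_pos"],s["ft_force"])
open_gripper()
s=read_state(); print(s["time"],s["eef_pos"],s["ft_force"],s["finger_gap"])
movel([450,122,190],max_speed=120)
R=read_state()
c=camera("wrist"); cv2.imwrite("pics/w5.png",c["image"])
q=np.array(R["qpos"]); q[0]+=0.7; goto_joints(q)   # swing aside toward right, short of the microscope
wait(0.5)
print(read_state()["time"],read_state()["eef_pos"])
for n in("top","side"):
    c=camera(n); cv2.imwrite(f"pics/{n}5.png",c["image"])
    for b in bars(c): print(b)
    W,d,o=cloud(c); ok=(W[...,0]>390)&(W[...,0]<510)&(W[...,1]>20)&(W[...,1]<225)
    for lo,hi in((24,50),(75,110)):
        p=W[ok&(W[...,2]>lo)&(W[...,2]<hi)]
        if len(p)>5: print(n,cv2.minAreaRect(p[:,:2].astype(np.float32)),np.median(p[:,2]))
E
python3 d.py
```

```text
True 14.175 [450.14355879 122.07653121  52.03961454] [-1.26905671 -0.07751858 10.73658486]
14.8167 [449.7684684  121.97848776  51.65063515] [-0.27566944  0.07978839 -0.0428428 ] 85.10221461550825
17.8833 [ 422.51760767 -196.31860251  189.4691584 ]
([618.5, 124.4], [35.5, 108.7], 95.1, 533, [618.1, 124.9, 11.3])
([454.4, 116.4], [18.1, 44.3], 90.4, 126, [449.7, 122.7, 97.2])
top ((448.6969299316406, 123.13581848144531), (24.012113571166992, 169.85824584960938), 5.073911190032959) 33.701121482843064
top ((448.662353515625, 123.64138793945312), (21.739614486694336, 43.568363189697266), 4.998253345489502) 96.46935579976554
([617.1, 121.0], [40.1, 112.4], 95.6, 633, [615.7, 118.4, 11.1])
([495.8, 205.3], [24.0, 49.4], 97.5, 161, [447.1, 115.7, 96.8])
side ((450.4490966796875, 119.60406494140625), (25.664539337158203, 170.8926544189453), 4.861776828765869) 32.96860031627966
side ((449.5059814453125, 118.49279022216797), (21.780065536499023, 44.41348648071289), 6.616704940795898) 94.44117727675496
```

View pics/side5.png

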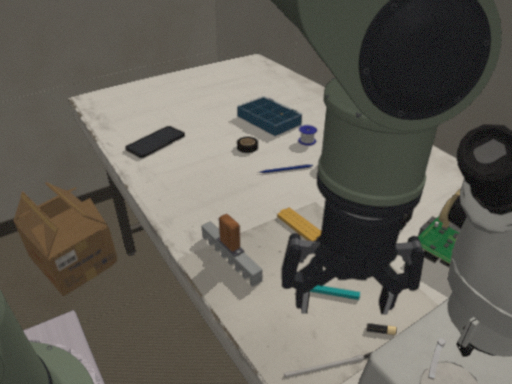

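View pics/top5.png

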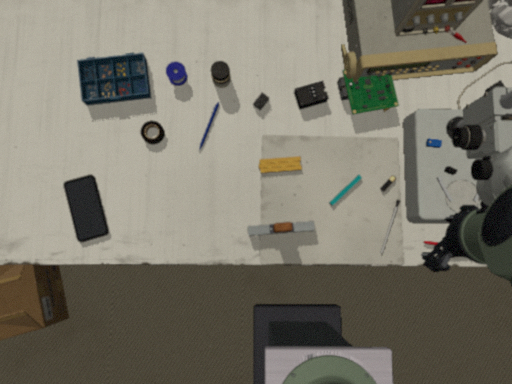

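The rake stands upright at (282,228) in the top view, well clear of the bar block at (280,164). I'll hand in.

```bash
python3 -c "
from workcell import *
print(finish_job(), read_state()['time'])"
```

```text
the job is handed in; nothing more can be done
the job is handed in; nothing more can be done
```

I handed the job in at about 18 s of the 45 s allowed; no verdict is reported back. I gripped the rake by its handle and lifted it about 40 mm. One push away from the robot then combed the three bars together.

- **Bars:** both cameras show them flat (top face about 11 mm up) in one tight block centred near (618, 124) mm. The top camera measures it at 35 x 109 mm, meaning the bars lie side by side with their centres about 12 mm apart. They moved only with the rake, and none of the gripper readings suggested it touched one.
- **Rake:** it stands upright and released at about (449, 122) mm, roughly 140 mm clear of the bars.
- **Disagreements:** the two cameras differ by about 3–5 mm in y, which makes no difference here. The side camera also reads the block slightly larger, at 40 x 112 mm, because it sees the bars' side faces too. No check failed.

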